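Load a blank and slide the tray home in the bay

TASK

Take the top blank off the pile, lay it flat in the loose metal tray, then carry the tray over to the empty loading bay and slide it in, nose first, until it is fully home with its tall wall up against the mouth of the bay. Push past the stiff stop plate inside but do not ram it; leave the other two blanks and everything else on the bench where they are, and let go of the tray.

Things in the scene. Friction and masses are not known exactly. Their poses are not given: they have to be found in the camera images.
- blank_top_center (a point): centre of the topmost of three loose plywood blanks piled on a 4 mm rubber pad. Each is 60 mm along its x, 90 mm along its y, 12 mm thick, about 50 g; grip it across the 60 mm. At the start this centre is 34 mm above the table, the top blank's underside 28 mm. The pile is out of register by a few mm and degrees.
- blank_mid_center (a point): centre of the second blank of the pile (stays there)
- blank_low_center (a point): centre of the lowest blank of the pile (stays there)
- tray: loose steel-grey tray, 140 (x) by 110 mm (y), about 0.22 kg; origin at the centre of its underside, +x towards its nose. Floor 4 mm thick, inside from x = -60 to +66 and 102 mm wide; low 4 mm walls, tops 14 (sides) and 18 mm (nose) above the underside. Its other end (-x, facing the robot) is a tall wall, full width, 10 mm thick, top 50 mm above the underside: the handle.
- tray_handle (a point): grip point in the tall wall of the tray, mid-thickness: 65 mm behind the tray's origin, 32 mm above its underside; axes as the tray's. Grip across the 10 mm, one finger inside the tray, which needs some 40 mm of free floor.
- tray_place (a point): a good spot for the centre of the blank's underside, on the tray's floor: 79 mm in front of tray_handle and 28 mm lower, 4 mm above the tray's underside. The blank's 90 mm side goes across the tray. It leaves 22 mm free before the nose wall and 44 mm before the tall wall.
- bay: empty low loading bay fixed to the table: black, 150 mm wide, clear roof. Origin at table height below the middle of its mouth (front edge of the roof); +x points in. Its deck is 12 mm above the table and sticks out 30 mm in front of the mouth between slanting guides (130 narrowing to 115 mm). Passage 115 mm wide, 22 mm high; roof top 40 mm, and from 85 mm in, a housing 80 mm high.
- bay_home (a point): where tray_handle is when the tray is home: 5 mm in front of the mouth, 44 mm above the table, axes as the bay's. The front face of the tall wall then touches the roof's edge (a hard stop). No room for a finger between them near home: slide in part way by the handle, let go, then push the outside of the wall home.
- stop_plate (a joint): steel plate inside the bay, slides to +x, 0 to 14 mm; at 0 its face is 118 mm behind the mouth. It drags with 3 N, does not spring back. The tray's nose meets it 8 to 12 mm before home and pushes it to about 12 mm; with the friction of the deck a steady push of 8 to 20 N low on the wall (25 to 35 mm above the table; pressing down adds friction) brings the tray home. A first stop may be only this plate.
- full_bay: a second bay, identical, same origin and axes, that already holds a tray and a blank (all fixed; leave it)
- flap_wheel: bystander, loose: brown flap sanding wheel standing on its face, 50 mm across, 34 mm high with a 35 mm steel shank up; origin at its underside
- jar: bystander, loose: grey round jar with black cap, 56 mm across, 65 mm high; origin at its underside
- discs: bystander, loose: three steel saw discs piled, 68 mm across, 16 mm high with the hub; origin at its underside
- handpiece: bystander, loose: black and steel rotary handpiece lying down, 155 mm long, 28 mm thick; origin at its underside
- sanding_block: bystander, loose: cork sanding block 100 x 55 x 35 mm; origin at its underside
Mind the look-alikes: they are no part of the job. Several things have the shape of the tray; the one meant has the colours described above.

How it is judged:
By the outcome, as a careful person would: the job done as asked, in the order asked, and still so for the second after the job is handed in, with the robot touching nothing.
It also fails if it takes over 67 s, if anything falls off the work surface, if the arm or the gripper's body presses on something with over 40 N, if the wrist force passes 120 N, or if a joint passes its speed limit or range.

ROBOT

A 6-joint arm with a two-finger parallel gripper is mounted at the origin on the work surface. World frame = base frame: x ahead of the robot, y to its left, z up, the work surface at z = 0. Lengths are in m, angles in rad, forces in N, time in s.
With the tool pointing down it reaches from about 0.375 to 0.9 m from the base axis. Payload 3.1 kg.
Tool frame: the origin (TCP) lies on the centre line of the jaws, within the pads' length; the fingertips stand 8 mm ahead of it and the grasp point (between the pads) lies 11 mm behind it (robot.tip_extent is the distance from the TCP to the fingertips, in m); y points along the fingers, z is the direction in which the jaws open and shut, and the axes are right-handed (so a half turn about y gives the same grasp; the last joint's range is limited). The gripper opens to 87 mm and grips with 3 to 60 N. Pads are 19 mm wide; open, the fingers measure 117 mm over their backs; the gripper's body (75 mm by 190 mm) begins 51 mm behind the grasp point.
Start: joints at [0.978, 0.527, 1.433, -0, 1.181, -0.178], TCP at [0.252, 0.572, 0.231] pointing down, gripper open.
Joint ranges: [-3.08, 3.08], [-0.75, 2.2], [0.22, 2.44], [-1.43, 4.57], [0, 2.65], [-2.85, 2.85]. Speed limits (rad/s): [2.79, 2.79, 3.14, 3.14, 3.14, 3.14].

INTERFACE

Orientations are given as a unit quaternion [x, y, z, w].
In Python, from rig import robot gives the robot as it stands.
- The arm moves only by the shell command python3 -m crank 'ROWS' [FORCE]. ROWS is JSON, a list that holds one entry, the list of rows, each a list of 7 numbers: the turn, a rotation vector about the tool's x, y, z in degrees, then the shift along the tool's x, y, z in m, then the opening in per cent of the stroke, from 0 (shut) to 100 (fully open). In form: [[[ax, ay, az, dx, dy, dz, gripper], ...]]. A call has exactly 5 rows; each row shifts and turns the commanded pose from where the row before left it, along the tool's axes as they then stand; what a row does not reach is not made up. A row lasts 1/8 s, in which the tool goes at most 62.5 mm and 10.7 degrees, less where a joint would pass 70% of its speed; a pose out of reach is approached as far as the arm can. A call with a gripper value outside its range is refused whole. The fingers move at their own pace and stop on an object; FORCE is the grip in N (left out, the last holds). Time passes only in rows, so rows that do not move let the fingers close, or fill a call up. It gives the time, the measured TCP pose, the force and the opening at its end, in the units of the state.
- robot.get_obs(): the state, without advancing time (a new reading comes with each control period).
- robot.camera(name): name is "side" or "top" or "wrist"; returns a dict with "img" (400x640x3 uint8, red, green, blue), "K" (3x3 intrinsics, pixels), "R" (3x3) and "t" (3): a world point X has camera coordinates R X + t; the wrist camera has in their place "T_tool_cam" (4x4, takes a point from camera to tool coordinates, whose origin is the TCP and whose axes are the tool frame's). Camera axes: x right, y down, z forward; pixel columns grow to the right and rows downward; lengths in m; the calibration is good to about 2 mm. A picture is of the moment at which its call begins: read the wrist's pose just before it. There is no depth.
- robot.hand_in(): hands the job in, once; it reports no verdict.
Trained networks look in a picture, given as the dict that the camera call returned (one of the last four; its "shot" number tells which), for a name from the list of things; names that differ only in an ending like _2 or _b are one class to them, and where a whole thing is asked for, a point or a joint stands for the part that bears it (a point fixed in the world has none). Each returns a list of dicts, best first, with "conf" (0 to 1); they miss things now and then, are a little off and sometimes report something else, mostly with a low value. They report only what shows in the picture. A call takes as long as a camera call. They do not tell look-alikes from the thing itself.
- robot.spot_in(picture, thing): "at" ([row, column] in pixels, amid what is visible of it).
The state is a dict: "time": time; "q": joint angles; "joint_velocities": joint speeds; "joint_torque": joint torques, N m; "position": TCP position; "tool_rot": TCP orientation; "ft_force": force on the tool from outside, world axes, zero at the start; "moment": the same for the moment, N m; "grip_width": finger opening in m.
Only numpy, scipy, OpenCV 4.12 (cv2) and the standard library are available. Lean on these libraries where they do the work, as an engineer would, in place of code of your own. Each camera call takes 0.05 s, during which the arm holds its last target.

## Working session

There is one attempt and no reset: what is moved stays moved. The work goes in short steps, Python scripts to look and compute and a shell command to move; the robot and the scene stay as the last step left them, time stands still between calls to the robot, and variables do not carry over. Pictures are saved under pics/ and viewed, and the job is handed in when it is done.

```bash
ls; mkdir -p pics; python3 - <<'E'
from rig import robot
import cv2
o=robot.get_obs();print({k:(v if not hasattr(v,'round') else v) for k,v in o.items()})
print(robot.tip_extent)
for n in ("side","top","wrist"):
    c=robot.camera(n);cv2.imwrite(f"pics/{n}0.png",c["img"][:,:,::-1])
    print(n,c["K"].tolist(),[ (k,c[k]) for k in c if k not in("img","K")])
    for th in ["blank_top_center","tray","tray_handle","bay","full_bay","flap_wheel","jar","discs","handpiece","sanding_block","stop_plate","tray_place"]:
        try:print(th,[(r["at"],round(r["conf"],2)) for r in robot.spot_in(c,th)])
        except Exception as e:print(th,e)
E
```

```text
pics
{'time': 0.0, 'q': array([ 9.77515742e-01,  5.28456142e-01,  1.43390831e+00, -4.02743231e-05,
        1.18138273e+00, -1.78492232e-01]), 'joint_velocities': array([-0.00039741, -0.0002511 , -0.00075186,  0.00100317, -0.00066611,
        0.00070114]), 'joint_torque': array([ 3.50635037e-04, -4.40040171e+01, -1.76590848e+01,  6.35362579e-02,
        5.80410892e-02, -1.39028734e-04]), 'position': array([0.2514439 , 0.57140578, 0.22957586]), 'tool_rot': array([ 0.69266545, -0.14586991,  0.1453209 , -0.69124408]), 'ft_force': array([ 0.31464544, -0.60821927, -0.50221624]), 'moment': array([-0.0064646 , -0.00395758,  0.04857707]), 'grip_width': 0.0871245767930091}
0.008
side [[418.5742733123484, 0.0, 314.56340731418993], [0.0, 418.5742733123484, 202.20844248029792], [0.0, 0.0, 1.0]] [('R', array([[ 0.94315948, -0.33203924,  0.0141468 ],
       [-0.17192766, -0.52390522, -0.83424469],
       [ 0.28441355,  0.78439356, -0.55121291]])), ('t', array([-0.4585523 ,  0.12973166,  0.91458441])), ('shot', 1)]
blank_top_center [([316.9, 403.4], 0.79)]
tray [([155.7, 279.1], 0.8)]
tray_handle [(
[... 1508 characters left out ...]
rist [[319.4587493895232, 0.0, 321.0484855790588], [0.0, 319.4587493895232, 196.85490589569474], [0.0, 0.0, 1.0]] [('T_tool_cam', array([[ 7.07132009e-04,  9.66959963e-01,  2.54927305e-01,
        -7.02388356e-02],
       [ 4.74210483e-04, -2.54927664e-01,  9.66960010e-01,
        -1.55152344e-01],
       [ 9.99999638e-01, -5.62879175e-04, -6.38810062e-04,
        -7.16070579e-04],
       [ 0.00000000e+00,  0.00000000e+00,  0.00000000e+00,
         1.00000000e+00]])), ('shot', 3)]
blank_top_center []
tray [([224.4, 161.0], 0.64)]
tray_handle [([226.8, 159.2], 0.7)]
bay []
full_bay []
flap_wheel []
jar []
discs []
handpiece []
sanding_block []
stop_plate []
tray_place [([226.1, 161.7], 0.87)]
```

View pics/top0.png

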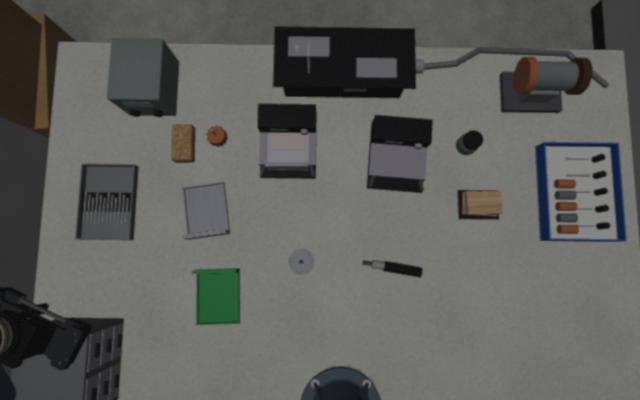

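View pics/side0.png

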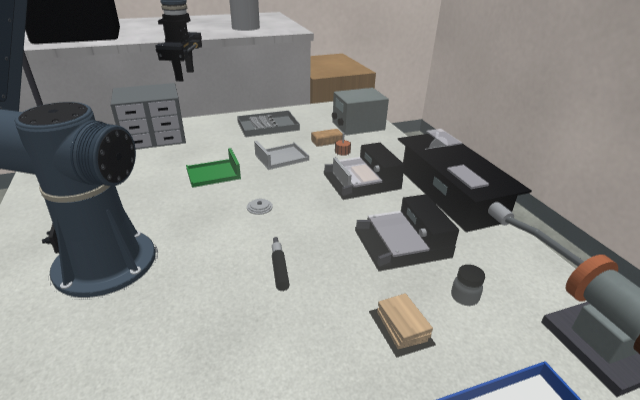

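View pics/wrist0.png

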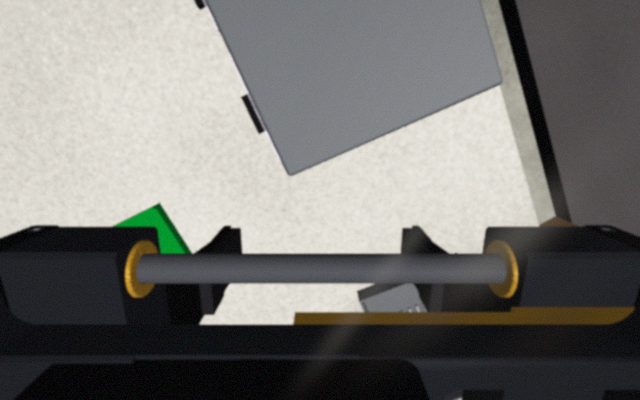

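```bash
python3 - <<'E'
import cv2,numpy as np
im=cv2.imread("pics/top0.png")
def crop(n,r0,r1,c0,c1,f):
    cv2.imwrite(n,cv2.resize(im[r0:r1,c0:c1],None,fx=f,fy=f,interpolation=cv2.INTER_CUBIC))
a=cv2.resize(im[170:250,170:250],(400,400),interpolation=2);b=cv2.resize(im[165:245,440:520],(400,400),interpolation=2)
cv2.imwrite("pics/tp.png",np.hstack([a,b]))
crop("pics/bay.png",105,205,350,450,6)
E
```

```text
(no output)
```

View pics/tp.png

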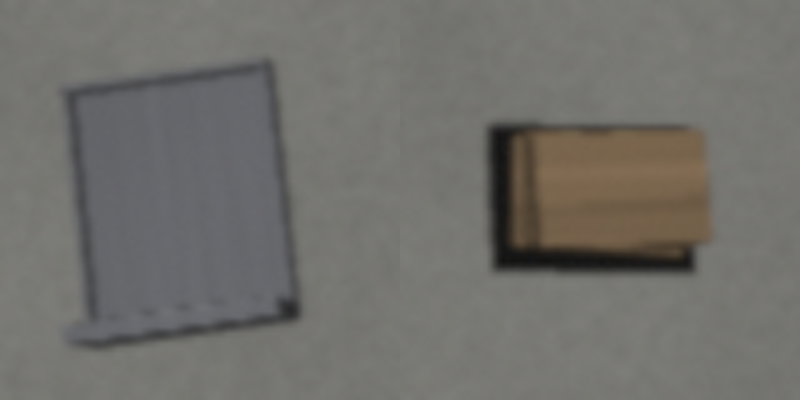

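View pics/bay.png

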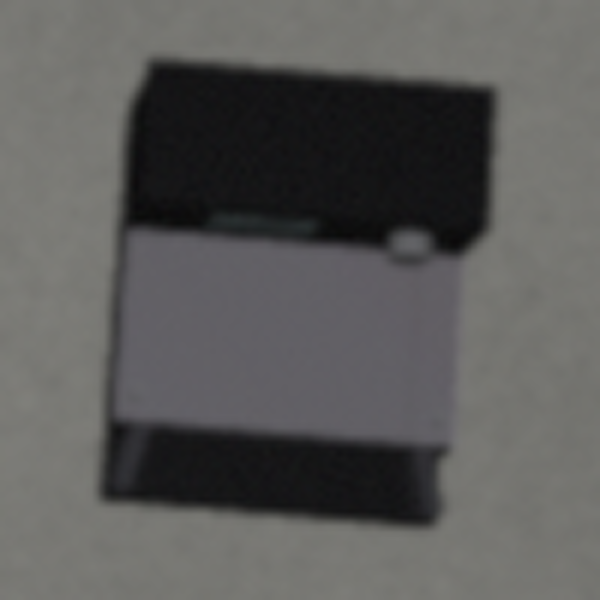

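```bash
cat > h.py <<'E'
import numpy as np
from scipy.spatial.transform import Rotation as Rn
K=np.array([[398.19924566,0,325.787688],[0,398.19924566,207.595881],[0,0,1]])
R=np.array([[0.01043834,-0.99989258,0.01028894],[-0.99285903,-0.01158664,-0.11872948],[0.11883594,-0.00897613,-0.99287333]])
t=np.array([0.03640815,0.50920928,1.00804434])
def ray(u,v,z,K=K,R=R,t=t):
    d=R.T@np.linalg.solve(K,[u,v,1.]);o=-R.T@t
    return o+d*(z-o[2])/d[2]
E
python3 - <<'E'
from h import *
def p(x,y,ox,oy,f,z): return ray(ox+(x+.5)/f-.5,oy+(y+.5)/f-.5,z)
def show(n,P):
    print(n)
    for q in P: print(q.round(4))
    for i in range(len(P)):
        d=P[(i+1)%len(P)]-P[i]; print(i,np.linalg.norm(d).round(4),np.degrees(np.arctan2(d[1],d[0])).round(1))
show("traynose18",[p(67,92,170,170,5,.018),p(270,63,170,170,5,.018)])
show("rear",[p(297,315,170,170,5,0.03),p(62,335,170,170,5,.05),p(100,347,170,170,5,0)])
show("blank",[p(*a,440,165,5,.04) for a in [(532-400,130),(702-400,130),(712-400,242),(537-400,248)]])
show("roof",[p(*a,350,105,6,.04) for a in [(112,420),(450,447),(464,248),(126,226)]])
show("deck",[p(*a,350,105,6,.012) for a in [(103,498),(437,522)]])
from rig import robot
o=robot.get_obs();print(o['time']);print(Rn.from_quat(o['tool_rot']).as_matrix().round(3))
E
```

```text
traynose18
[0.558  0.4199 0.018 ]
[0.5749 0.3135 0.018 ]
0 0.1077 -81.0
1 0.1077 99.0
rear
[0.4409 0.2912 0.03  ]
[0.4284 0.4046 0.05  ]
[0.4244 0.4017 0.    ]
0 0.1158 96.3
1 0.0502 -143.8
2 0.1156 -81.5
blank
[ 0.5564 -0.3227  0.04  ]
[ 0.5575 -0.4117  0.04  ]
[ 0.4988 -0.4144  0.04  ]
[ 0.4947 -0.3233  0.04  ]
0 0.089 -89.3
1 0.0588 -177.3
2 0.0912 92.6
3 0.0618 0.6
roof
[ 0.5957 -0.0678  0.04  ]
[ 0.5856 -0.2151  0.04  ]
[ 0.6746 -0.223   0.04  ]
[ 0.6825 -0.0742  0.04  ]
0 0.1476 -93.9
1 0.0893 -5.1
2 0.149 86.9
3 0.0871 175.8
deck
[ 0.5661 -0.067   0.012 ]
[ 0.5571 -0.2159  0.012 ]
0 0.1492 -93.5
1 0.1492 86.5
1.95
[[ 0.915 -0.     0.403]
 [-0.403 -0.     0.915]
 [-0.    -1.    -0.   ]]
```

```bash
python3 -m crank '[[[0,10,0,0,0,0,100],[0,10,0,0,0,0,100],[0,10,0,0,0,0,100],[0,10,0,0,0,0,100],[0,10,0,0,0,0,100]]]' 20
python3 -m crank '[[[0,10,0,0,0,0,100],[0,4.6,0,0,0,0,100],[0,0,0,0.059,0,0.0156,100],[0,0,0,0.059,0,0.0156,100],[0,0,0,0.059,0,0.0156,100]]]'
```

```text
time: 2.58
position: [0.2518, 0.572, 0.2305]
tool_rot: [0.564, -0.426, 0.426, -0.564]
ft_force: [-0.0, 0.3, 0.5]
grip_width: 0.0872
time: 3.2
position: [0.3041, 0.3949, 0.2307]
tool_rot: [-0.507, 0.492, -0.493, 0.508]
ft_force: [0.9, -0.1, 0.1]
grip_width: 0.0872
```

```bash
python3 -m crank '[[[0,0,0,0.059,0,0.0156,100],[0,0,0,0.059,0,0.0156,100],[0,0,0,0.059,0,0.0156,100],[0,0,0,0.059,0,0.0156,100],[0,0,0,0.059,0,0.0156,100]]]'
python3 -m crank '[[[0,0,0,0.059,0,0.0156,100],[0,0,0,0.059,0,0.0156,100],[0,0,0,0.059,0,0.0156,100],[0,0,0,0.059,0,0.0156,100],[0,0,0,0.059,0,0.0156,100]]]'
python3 -m crank '[[[0,0,0,0.059,0.012,0.0156,100],[0,0,0,0.059,0.015,0.0156,100],[0,0,0,0.059,0.022,0.0156,100],[0,0,0,0,0.02,0,100],[0,0,0,0,0,0,100]]]'
python3 - <<'E'
from rig import robot
import cv2
o=robot.get_obs();c=robot.camera("wrist");cv2.imwrite("pics/w1.png",c["img"][:,:,::-1])
print(o["time"],o["position"].tolist(),o["tool_rot"].tolist())
E
```

```text
time: 3.82
position: [0.3908, 0.1019, 0.231]
tool_rot: [-0.507, 0.492, -0.493, 0.508]
ft_force: [1.1, 0.4, -0.0]
grip_width: 0.0871
time: 4.45
position: [0.4769, -0.1912, 0.2308]
tool_rot: [-0.507, 0.493, -0.493, 0.507]
ft_force: [1.2, 1.2, 0.7]
grip_width: 0.0872
time: 5.08
position: [0.5262, -0.3616, 0.1602]
tool_rot: [-0.507, 0.495, -0.491, 0.507]
ft_force: [0.6, 0.3, -0.8]
grip_width: 0.0869
5.075 [0.5261913510833102, -0.3615873658306581, 0.16024327621345638] [-0.5067539952095426, 0.49491239892117267, -0.49128929795818965, 0.5068500088241157]
```

View pics/w1.png

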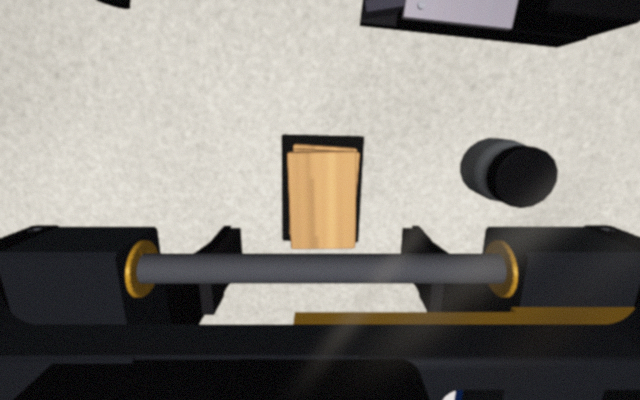

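```bash
cat >> h.py <<'E'
Kw=np.array([[319.4587494,0,321.0484856],[0,319.4587494,196.8549059],[0,0,1]])
T=np.array([[7.07132009e-04,9.66959963e-01,2.54927305e-01,-7.02388356e-02],[4.74210483e-04,-2.54927664e-01,9.66960010e-01,-1.55152344e-01],[9.99999638e-01,-5.62879175e-04,-6.38810062e-04,-7.16070579e-04],[0,0,0,1]])
def wray(u,v,z,pos,q):
    A=np.eye(4);A[:3,:3]=Rn.from_quat(q).as_matrix();A[:3,3]=pos
    C=A@T; d=C[:3,:3]@np.linalg.solve(Kw,[u,v,1.]);o=C[:3,3]
    return o+d*(z-o[2])/d[2]
def show(n,P):
    print(n)
    for i in range(len(P)):
        d=P[(i+1)%len(P)]-P[i]; print(P[i].round(4),np.linalg.norm(d).round(4),np.degrees(np.arctan2(d[1],d[0])).round(1))
    print("mean",np.mean(P,0).round(4))
E
python3 - <<'E'
import cv2
im=cv2.imread("pics/w1.png")
cv2.imwrite("pics/w1c.png",cv2.resize(im[130:260,260:390],None,fx=4.5,fy=4.5,interpolation=2))
E
```

```text
(no output)
```

View pics/w1c.png

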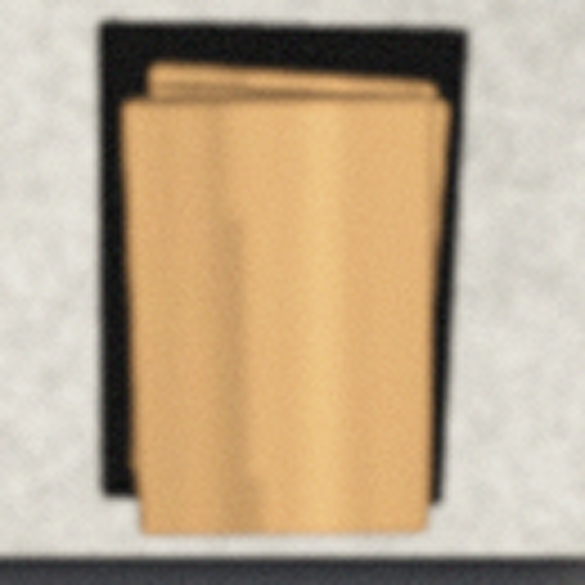

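```bash
python3 - <<'E'
from h import *
pos=[0.52619,-0.36159,0.16024];q=[-0.506754,0.494912,-0.491289,0.50685]
show("b",[wray(260+(x+.5)/4.5-.5,130+(y+.5)/4.5-.5,.04,pos,q) for x,y in[(122,100),(448,102),(427,532),(140,533)]])
M=Rn.from_quat(q).as_matrix();print(M.round(3))
E
```

```text
b
[ 0.4943 -0.3243  0.04  ] 0.0623 1.2
[ 0.5566 -0.323   0.04  ] 0.0886 -89.6
[ 0.5573 -0.4116  0.04  ] 0.0593 -178.2
[ 0.498  -0.4135  0.04  ] 0.0893 92.4
mean [ 0.5266 -0.3681  0.04  ]
[[ 0.027 -0.004  1.   ]
 [-1.     0.004  0.027]
 [-0.004 -1.    -0.003]]
```

```bash
python3 -m crank '[[[0,0,0,0.0065,0.04,0.0004,100],[0,0,0,0,0.04,0,100],[0,0,0,0,0.03,0,100],[0,0,0,0,0,0,100],[0,0,0,0,0,0,100]]]'
```

```text
time: 5.75
position: [0.5293, -0.369, 0.0545]
tool_rot: [0.507, -0.492, 0.494, -0.507]
ft_force: [-0.4, -0.3, 0.4]
grip_width: 0.0872
```

```bash
python3 -m crank '[[[0,0,0,-0.001,0.0165,-0.0025,100],[0,0,0,0,0,0,100],[0,0,0,0,0,0,60],[0,0,0,0,0,0,60],[0,0,0,0,0,0,60]]]' 20
python3 -m crank '[[[0,0,0,0,0,0,40],[0,0,0,0,0,0,40],[0,0,0,0,0,0,40],[0,0,0,0,0,0,40],[0,0,0,0,-0.02,0,40]]]' 20
```

```text
time: 6.38
position: [0.5257, -0.3678, 0.0362]
tool_rot: [-0.507, 0.493, -0.493, 0.507]
ft_force: [0.7, 0.3, 0.2]
grip_width: 0.0645
time: 7.0
position: [0.5237, -0.366, 0.0546]
tool_rot: [0.507, -0.495, 0.49, -0.507]
ft_force: [-0.0, -0.4, -0.8]
grip_width: 0.0599
```

```bash
python3 -m crank '[[[0,0,0,0,-0.05,0,40],[0,0,0,0,-0.055,0,40],[0,0,0,-0.04,0,0,40],[0,0,0,-0.0585,0,0,40],[0,0,0,-0.0585,0,0,40]]]'
python3 -m crank '[[[0,0,0,-0.0585,0,0,40],[0,0,0,-0.0585,0,0,40],[0,0,0,-0.0585,0,0,40],[0,0,0,-0.0585,0,0,40],[0,0,0,-0.0585,0,0,40]]]'
python3 -m crank '[[[0,0,0,-0.0585,0,0,40],[0,0,0,-0.0585,0,0,40],[0,0,0,-0.0585,0,0,40],[0,-7,0,-0.04,0,0,40],[0,0,0,0,0,0,40]]]'
python3 - <<'E'
from rig import robot
import cv2
o=robot.get_obs();c=robot.camera("wrist");cv2.imwrite("pics/w2.png",c["img"][:,:,::-1])
print(o["time"],o["position"].tolist(),o["tool_rot"].tolist(),o["grip_width"])
E
```

```text
time: 7.62
position: [0.52, -0.2092, 0.1618]
tool_rot: [0.507, -0.493, 0.493, -0.507]
ft_force: [0.8, 1.1, 0.2]
grip_width: 0.0601
time: 8.25
position: [0.5118, 0.0833, 0.1617]
tool_rot: [0.507, -0.493, 0.493, -0.507]
ft_force: [0.5, 0.7, -0.6]
grip_width: 0.0597
time: 8.88
position: [0.5055, 0.2995, 0.1615]
tool_rot: [0.537, -0.46, 0.46, -0.537]
ft_force: [0.4, -0.5, -0.9]
grip_width: 0.0597
8.875 [0.5055439487172951, 0.29947837461956606, 0.16152132296769878] [0.5373203842273334, -0.4596759689747353, 0.459727877912509, -0.5372476956776921] 0.0597177716101735
```

View pics/w2.png

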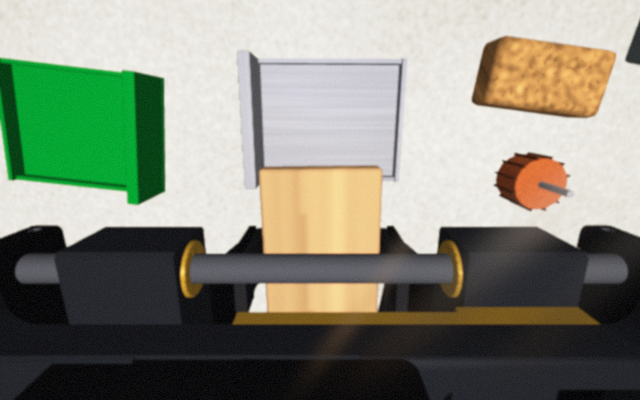

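```bash
python3 - <<'E'
import cv2
im=cv2.imread("pics/w2.png")
cv2.imwrite("pics/w2c.png",cv2.resize(im[40:200,225:415],None,fx=3.5,fy=3.5,interpolation=2))
E
```

```text
(no output)
```

View pics/w2c.png

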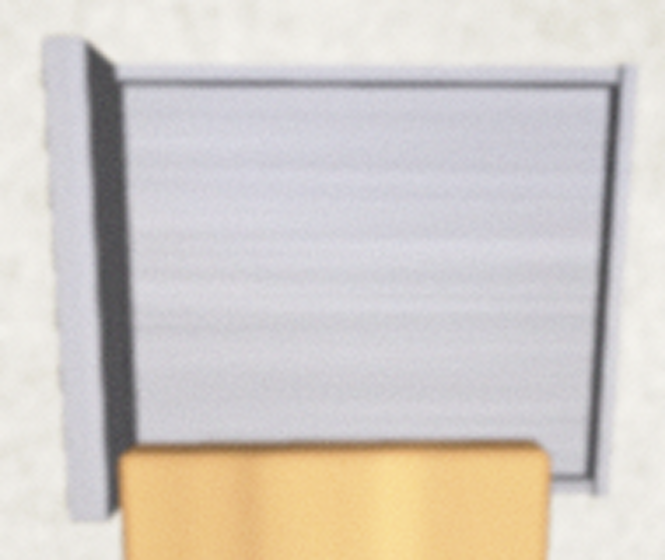

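```bash
python3 - <<'E'
from h import *
pos=[0.50554,0.29948,0.16152];q=[0.53732,-0.459676,0.459728,-0.537248]
w=lambda x,y,z:wray(225+(x+.5)/3.5-.5,40+(y+.5)/3.5-.5,z,pos,q)
show("wall",[w(*a,.05) for a in[(42,38),(83,38),(110,517),(72,519)]])
show("nose",[w(636,67,.018),w(606,494,.018)])
show("floor",[w(125,85,.004),w(612,88,.004),w(588,475,.004)])
P=[w(120,452,.1635),w(551,446,.1635)];show("blank",P)
M=Rn.from_quat(q).as_matrix();print(M.round(3)); print([ (M.T@(p-np.array(pos))).round(4) for p in P])
E
```

```text
wall
[0.4225 0.4044 0.05  ] 0.009 8.9
[0.4314 0.4058 0.05  ] 0.1082 -81.0
[0.4484 0.299  0.05  ] 0.0093 -168.1
[0.4392 0.2971 0.05  ] 0.1087 98.9
mean [0.4354 0.3516 0.05  ]
nose
[0.56   0.4248 0.018 ] 0.1081 -81.6
[0.5759 0.3179 0.018 ] 0.1081 98.4
mean [0.5679 0.3713 0.018 ]
floor
[0.4325 0.4026 0.004 ] 0.127 8.5
[0.5581 0.4215 0.004 ] 0.1025 -81.4
[0.5735 0.3201 0.004 ] 0.1633 149.6
mean [0.5213 0.3814 0.004 ]
blank
[0.4682 0.3381 0.1635] 0.0596 9.7
[0.527  0.3481 0.1635] 0.0596 -170.3
mean [0.4976 0.3431 0.1635]
[[ 0.155 -0.     0.988]
 [-0.988 -0.     0.155]
 [ 0.    -1.    -0.   ]]
[array([-0.0439, -0.002 , -0.0309]), array([-0.0447, -0.002 ,  0.0287])]
```

```bash
python3 -m crank '[[[0,0,0,-0.03,0,0.018,40],[0,0,0,-0.0305,0,0,40],[0,0,0,0,0.055,0,40],[0,0,0,0,0.055,0,40],[0,0,0,0,0,0,40]]]'
python3 - <<'E'
from rig import robot
import cv2
import numpy as np
o=robot.get_obs();c=robot.camera("wrist");d=robot.camera("top");
cv2.imwrite("pics/w3.png",np.vstack([c["img"][:260,:,::-1],cv2.resize(d["img"][150:260,130:290,::-1],(480,330),interpolation=2)[:, :].repeat(1,0) if 0 else cv2.resize(d["img"][170:250,130:290,::-1],(640,320),interpolation=2)]))
print(o["time"],o["position"].tolist(),o["tool_rot"].tolist(),o["grip_width"],o["ft_force"])
E
```

```text
time: 9.55
position: [0.5114, 0.3559, 0.0465]
tool_rot: [0.54, -0.463, 0.46, -0.531]
ft_force: [-0.8, -0.0, -0.4]
grip_width: 0.06
9.55 [0.511400897307547, 0.3559243555115268, 0.046480002730017796] [0.5400874285164926, -0.46332597953628524, 0.4597379953925061, -0.5312961338440778] 0.06000891871508052 [-0.80910071 -0.01495592 -0.36592081]
```

View pics/w3.png

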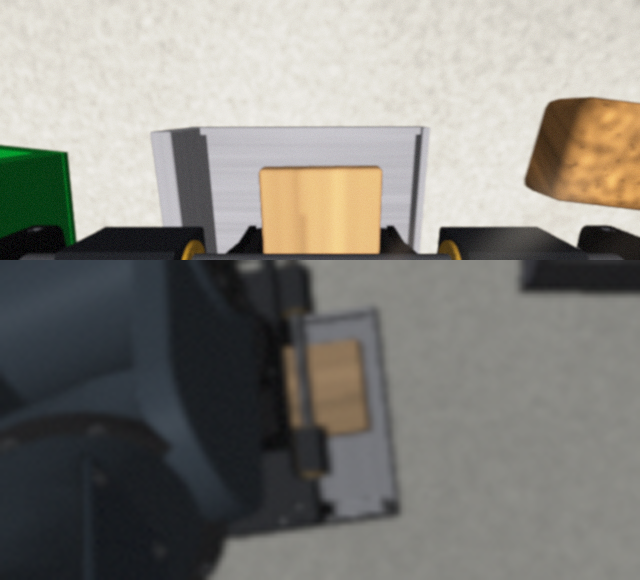

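```bash
python3 - <<'E'
from h import *
pos=[0.5114,0.35592,0.04648];q=[0.540087,-0.463326,0.459738,-0.531296]
w=lambda x,y,z:wray(x,y,z,pos,q)
M=Rn.from_quat(q).as_matrix();print(M.round(3))
nom=Rn.from_euler('z',8.9,degrees=True).as_matrix()@np.array([[0,0,1],[-1,0,0],[0,-1,0.]]);q2=Rn.from_matrix(nom).as_quat()
for Q in(q,q2):
  w=lambda x,y,z:wray(x,y,z,pos,Q); N=Rn.from_quat(Q).as_matrix()
  tl=lambda p:(N.T@(p-np.array(pos))).round(4)
  print("side outer",tl(w(205,126,.014)),tl(w(422,126,.014)))
  print("nose outer top",tl(w(430,127,.018)),"wallinner top",tl(w(168,131,.05)), tl(w(153,131,.05)))
  print("blank",tl(w(260,167,pos[2]+.002)),tl(w(382,167,pos[2]+.002)))
p=lambda x,y,z:ray(130+(x+.5)/4-.5,170+(y+.5)/4-.5,z)
B=[p(362,80,.0485),p(369,171,.0485)];Tt=[p(378,50,.018),p(398,252,.01)]
A=nom
for X in B+Tt: print((A.T@(X-np.array(pos))).round(4))
E
```

```text
[[ 0.148 -0.012  0.989]
 [-0.989 -0.006  0.148]
 [ 0.004 -1.    -0.013]]
side outer [-0.0628  0.0331 -0.0676] [-0.0628  0.0315  0.0568]
nose outer top [-0.0624  0.0275  0.0601] wallinner top [-0.062  -0.0029 -0.0724] [-0.062  -0.0028 -0.0794]
blank [-0.0448 -0.0018 -0.0304] [-0.0449 -0.0026  0.0286]
side outer [-0.0629  0.0325 -0.0674] [-0.0628  0.0325  0.0571]
nose outer top [-0.0624  0.0285  0.0604] wallinner top [-0.062  -0.0035 -0.0721] [-0.062  -0.0035 -0.0791]
blank [-0.0448 -0.002  -0.0303] [-0.0448 -0.002   0.0287]
[ 0.0474 -0.002   0.0315]
[ 0.0451 -0.002  -0.0275]
[0.0531 0.0285 0.0562]
[ 0.0489  0.0365 -0.078 ]
```

```bash
python3 -m crank '[[[0,0,0,-0.0062,0,0.003,40],[0,0,0,0,0.015,0,40],[0,0,0,0,0.01,0,40],[0,0,0,0,0,0,40],[0,0,0,0,0,0,40]]]'
```

```text
time: 10.28
position: [0.5172, 0.3662, 0.0258]
tool_rot: [0.536, -0.461, 0.461, -0.536]
ft_force: [0.1, -0.3, 0.2]
grip_width: 0.0599
```

```bash
python3 -m crank '[[[0,0,0,0,0.004,0,40],[0,0,0,0,0.004,0,40],[0,0,0,0,0.002,0,40],[0,0,0,0,0,0,40],[0,0,0,0,0,0,40]]]'
python3 - <<'E'
from rig import robot
import cv2,numpy as np
o=robot.get_obs();c=robot.camera("wrist");d=robot.camera("top")
cv2.imwrite("pics/w4.png",np.vstack([c["img"][:260,:,::-1],cv2.resize(d["img"][170:250,130:290,::-1],(640,320),interpolation=2)]))
print(o["position"],o["ft_force"])
E
```

```text
time: 10.9
position: [0.5175, 0.3662, 0.016]
tool_rot: [-0.536, 0.461, -0.461, 0.536]
ft_force: [0.3, 0.8, -0.7]
grip_width: 0.0597
[0.51745936 0.36623926 0.01597989] [ 0.25183254  0.77927877 -0.70860344]
```

View pics/w4.png

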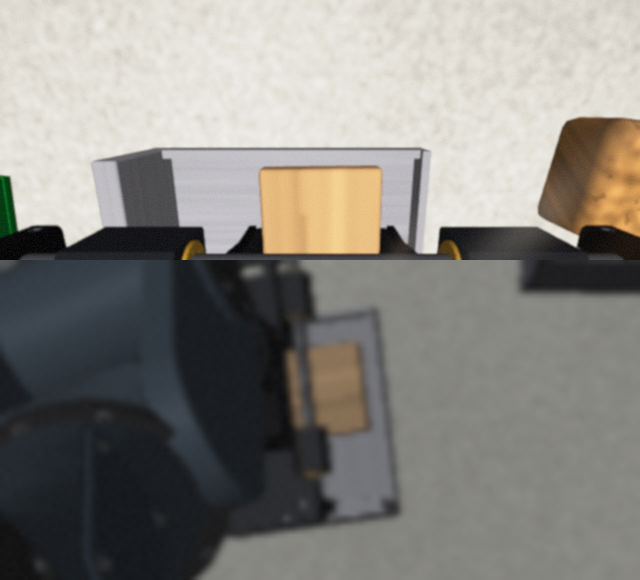

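```bash
python3 - <<'E'
from h import *
pos=np.array([0.5175,0.3662,0.016])
nom=Rn.from_euler('z',8.9,degrees=True).as_matrix()@np.array([[0,0,1],[-1,0,0],[0,-1,0.]]);q2=Rn.from_matrix(nom).as_quat()
tl=lambda p:(nom.T@(p-pos)).round(4)
for n,a in dict(side1=(165,148.5,.014),side2=(420,148.5,.014),nose=(431,152,.018),walli=(118,160,.05),wallo=(94,162,.05),b1=(260,167,.018),b2=(382,167,.018)).items(): print(n,tl(wray(*a,pos,q2)))
p=lambda x,y,z:ray(130+(x+.5)/4-.5,170+(y+.5)/4-.5,z)
for n,a in dict(b1=(360,83,.018),b2=(367,171,.018),t1=(378,50,.018),t2=(398,252,.006),t3=(388,130,.014)).items(): print(n,tl(p(*a)))
E
```

```text
side1 [-0.0533  0.002  -0.0772]
side2 [-0.0532  0.002   0.0476]
nose [-0.052  -0.002   0.0518]
walli [-0.0529 -0.034  -0.0781]
wallo [-0.0521 -0.034  -0.0874]
b1 [-0.0448 -0.002  -0.0303]
b2 [-0.0448 -0.002   0.0287]
b1 [ 0.048  -0.002   0.0282]
b2 [ 0.0459 -0.002  -0.0306]
t1 [ 0.0623 -0.002   0.0485]
t2 [ 0.0572  0.01   -0.0853]
t3 [ 0.0618  0.002  -0.0049]
```

```bash
python3 -m crank '[[[0,0,0,0.001,0,-0.004,40],[0,0,0,0,0.001,0,40],[0,0,0,0,0.001,0,40],[0,0,0,0,0,0,40],[0,0,0,0,0,0,40]]]'
```

```text
time: 11.62
position: [0.5136, 0.3647, 0.0139]
tool_rot: [-0.536, 0.461, -0.461, 0.536]
ft_force: [0.3, -0.8, -0.5]
grip_width: 0.0597
```

```bash
python3 -m crank '[[[0,0,0,0,0,0,74],[0,0,0,0,0,0,74],[0,0,0,0,0,0,74],[0,0,0,0,-0.01,0,74],[0,0,0,0,-0.03,0,74]]]'
python3 -m crank '[[[0,0,0,-0.02,-0.05,0,74],[0,0,0,0.02,-0.06,-0.04,74],[0,0,0,0,0,-0.04,74],[0,0,0,0,0,0,50],[0,0,0,0,0,0,50]]]'
python3 - <<'E'
from rig import robot
import cv2,numpy as np
o=robot.get_obs();c=robot.camera("wrist")
cv2.imwrite("pics/w5.png",c["img"][:,:,::-1])
print(o["position"].tolist(),o["tool_rot"].tolist(),o["ft_force"])
E
```

```text
time: 12.25
position: [0.5124, 0.364, 0.0533]
tool_rot: [0.537, -0.461, 0.46, -0.535]
ft_force: [-0.3, 0.0, 0.1]
grip_width: 0.0646
time: 12.88
position: [0.4413, 0.3573, 0.1548]
tool_rot: [-0.536, 0.461, -0.461, 0.537]
ft_force: [-0.1, 0.2, 0.1]
grip_width: 0.0514
[0.44125321092981656, 0.3572559306732359, 0.1547864757599835] [-0.5355727060846246, 0.4605506854583273, -0.461205115237343, 0.536977452319896] [-0.12769322  0.15219302  0.06317013]
```

View pics/w5.png

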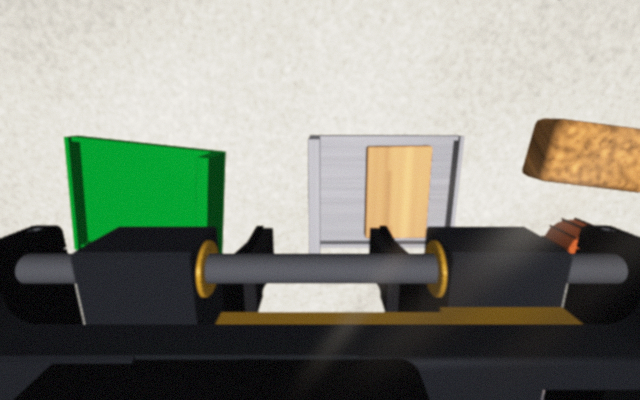

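```bash
python3 - <<'E'
from h import *
pos=np.array([0.44125,0.35726,0.15479]);q=[-0.535573,0.460551,-0.461205,0.536977]
N=Rn.from_quat(q).as_matrix();tl=lambda p:(N.T@(p-pos)).round(4)
P=[wray(x,y,.05,pos,q) for x,y in[(309,136),(321,136),(319,253),(308,253)]]
show("wall",P);print([tl(p) for p in P])
P=[wray(x,y,.016,pos,q) for x,y in[(366,146),(432,146),(429,239),(366,239)]]
show("blank",P);print([tl(p) for p in P])
print(N.round(3),tl(wray(463,136,.018,pos,q)),tl(wray(455,244,.018,pos,q)))
E
```

```text
wall
[0.4232 0.4073 0.05  ] 0.0096 8.6
[0.4327 0.4088 0.05  ] 0.1017 -82.4
[0.4462 0.308  0.05  ] 0.0097 -171.4
[0.4366 0.3066 0.05  ] 0.1017 97.6
mean [0.4347 0.3577 0.05  ]
[array([-0.0521,  0.1048, -0.0105]), array([-0.0521,  0.1048, -0.0009]), array([ 0.0495,  0.1048, -0.0027]), array([ 0.0495,  0.1047, -0.0124])]
blank
[0.4751 0.4037 0.016 ] 0.0603 8.6
[0.5348 0.4127 0.016 ] 0.0912 -78.2
[0.5534 0.3235 0.016 ] 0.0622 -171.4
[0.492  0.3142 0.016 ] 0.0911 100.7
mean [0.5138 0.3635 0.016 ]
[array([-0.0407,  0.1389,  0.0402]), array([-0.0407,  0.139 ,  0.1005]), array([0.0504, 0.139 , 0.1055]), array([0.0503, 0.1389, 0.0434])]
[[ 0.15   0.002  0.989]
 [-0.989  0.001  0.15 ]
 [-0.001 -1.     0.002]] [-0.0498  0.1371  0.127 ] [0.0548 0.137  0.1309]
```

```bash
python3 -m crank '[[[0,0,0,0.0035,0,-0.0065,50],[0,0,0,0,0.05,0,50],[0,0,0,0,0.04,0,50],[0,0,0,0,0.01,0,50],[0,0,0,0,0,0,50]]]' 50
python3 - <<'E'
from rig import robot
import cv2,numpy as np
o=robot.get_obs();c=robot.camera("wrist")
cv2.imwrite("pics/w6.png",c["img"][:,:,::-1])
print(o["position"].tolist(),o["tool_rot"].tolist(),o["ft_force"])
E
```

```text
time: 13.55
position: [0.4347, 0.3523, 0.0537]
tool_rot: [0.537, -0.461, 0.461, -0.536]
ft_force: [0.6, -0.7, 0.2]
grip_width: 0.0434
[0.4346895584376231, 0.3522907898860573, 0.05365080518585683] [0.5365283771838352, -0.46115722265274933, 0.4608730771590545, -0.5357866396445763] [ 0.60476848 -0.6832567   0.15992475]
```

View pics/w6.png

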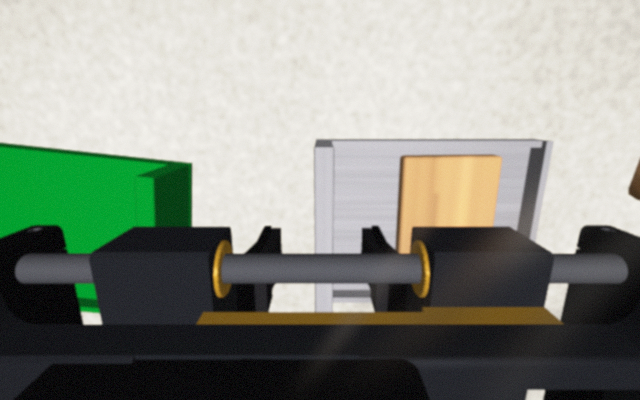

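```bash
python3 - <<'E'
from h import *
pos=np.array([0.43469,0.35229,0.05365]);q=[0.536528,-0.461157,0.460873,-0.535787]
N=Rn.from_quat(q).as_matrix();tl=lambda p:(N.T@(p-pos)).round(4)
for a in [(316,141,.05),(333,141,.05),(317,225,.05),(333,225,.05),(316,311,.05)]: print(tl(wray(*a,pos,q)))
E
python3 -m crank '[[[0,0,0,0,0.02,0,50],[0,0,0,0,0.012,0,50],[0,0,0,0,0,0,50],[0,0,0,0,0,0,50],[0,0,0,0,0,0,50]]]' 50
```

```text
[-0.0568  0.0036 -0.0033]
[-0.0568  0.0036  0.0051]
[-0.0131  0.0036 -0.003 ]
[-0.0131  0.0036  0.0055]
[ 0.0386  0.0037 -0.0037]
time: 14.22
position: [0.435, 0.3527, 0.0227]
tool_rot: [-0.536, 0.461, -0.461, 0.537]
ft_force: [0.4, 0.0, 1.0]
grip_width: 0.0434
```

```bash
python3 -m crank '[[[0,0,0,-0.0015,0.001,0.001,50],[0,0,0,0,0,0,5],[0,0,0,0,0,0,5],[0,0,0,0,0,0,5],[0,0,0,0,0,0,5]]]' 50
python3 -m crank '[[[0,0,0,0,0,0,5],[0,0,0,0,0,0,5],[0,0,0,0,-0.01,0,5],[0,0,0,0,-0.03,0,5],[0,0,0,0,0,0,5]]]' 50
python3 - <<'E'
from rig import robot
import cv2,numpy as np
o=robot.get_obs();c=robot.camera("wrist");d=robot.camera("side")
cv2.imwrite("pics/w7.png",np.vstack([c["img"][:260,:,::-1],cv2.resize(d["img"][90:190,160:360,::-1],(640,320),interpolation=2)]))
print(o["position"].tolist(),o["tool_rot"].tolist(),o["ft_force"],o["moment"])
E
```

```text
time: 14.85
position: [0.4353, 0.354, 0.021]
tool_rot: [0.536, -0.461, 0.461, -0.536]
ft_force: [0.6, 1.2, 0.4]
grip_width: 0.0117
time: 15.48
position: [0.4367, 0.3549, 0.063]
tool_rot: [-0.535, 0.46, -0.462, 0.538]
ft_force: [0.3, -0.2, -2.2]
grip_width: 0.0098
[0.4366983829401175, 0.35487061887083443, 0.06296794671268129] [-0.5346986905481802, 0.46035283952249767, -0.4615089543855725, 0.5377565048342703] [ 0.25620621 -0.18408894 -2.20763573] [-0.08942416  0.09493495  0.01576411]
```

View pics/w7.png

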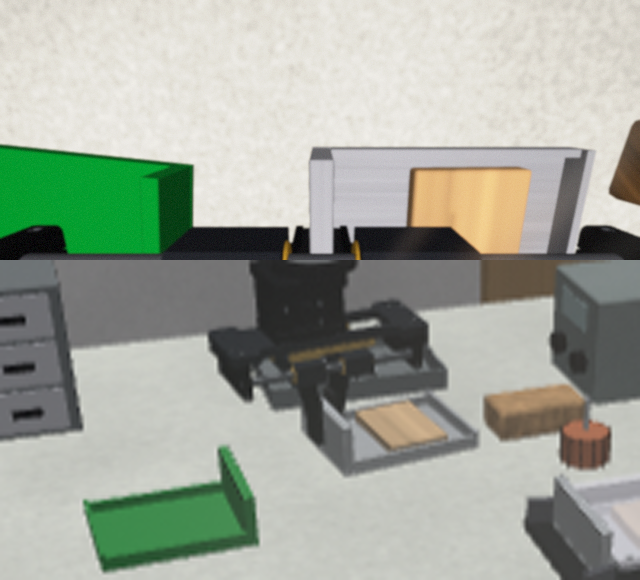

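```bash
python3 -m crank '[[[0,0,0,0,-0.03,0,5],[0,6.4,0,0,-0.03,0,5],[0,6.4,0,0,0,0,5],[0,0,0,0.03,0,0.003,5],[0,0,0,0.044,0,0.0035,5]]]'
python3 -m crank '[[[0,0,0,0.044,0,0.0035,5],[0,0,0,0.044,0,0.0035,5],[0,0,0,0.044,0,0.0035,5],[0,0,0,0.044,0,0.0035,5],[0,0,0,0.044,0,0.0035,5]]]'
python3 -m crank '[[[0,0,0,0.044,0,0.0035,5],[0,0,0,0.044,0,0.0035,5],[0,0,0,0.044,0,0.0035,5],[0,0,0,0.03,0,0.0035,5],[0,0,0,0.02,0,0.003,5]]]'
python3 - <<'E'
from rig import robot
import cv2,numpy as np
o=robot.get_obs();c=robot.camera("wrist")
cv2.imwrite("pics/w8.png",c["img"][:,:,::-1])
print(o["position"].tolist(),o["tool_rot"].tolist(),o["ft_force"],o["moment"])
E
```

```text
time: 16.2
position: [0.4359, 0.2795, 0.12]
tool_rot: [-0.482, 0.517, -0.517, 0.482]
ft_force: [0.2, 0.0, -2.8]
grip_width: 0.0091
time: 16.82
position: [0.4371, 0.0578, 0.1202]
tool_rot: [-0.482, 0.518, -0.517, 0.481]
ft_force: [0.2, -0.5, -2.6]
grip_width: 0.0096
time: 17.45
position: [0.4411, -0.125, 0.1201]
tool_rot: [-0.481, 0.519, -0.518, 0.481]
ft_force: [0.1, 0.2, -2.3]
grip_width: 0.0096
[0.4410625032657819, -0.1250421101097878, 0.1201058929667881] [-0.4812914369801734, 0.5188597593038217, -0.5176557614445044, 0.48080725400939023] [ 0.13228171  0.23427039 -2.2817833 ] [-0.08004322  0.20641879 -0.02968737]
```

View pics/w8.png

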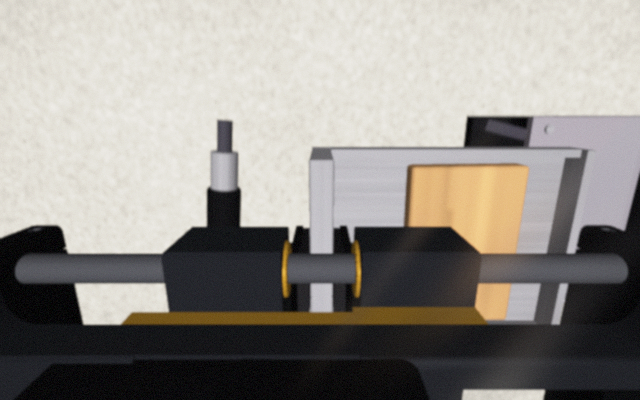

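```bash
python3 - <<'E'
import cv2
im=cv2.imread("pics/w8.png")
cv2.imwrite("pics/w8c.png",cv2.resize(im[100:240,290:640],None,fx=2.2,fy=2.2,interpolation=2))
from h import *
pos=np.array([0.44106,-0.12504,0.12011]);q=[-0.481291,0.51886,-0.517656,0.480807]
N=Rn.from_quat(q).as_matrix();tl=lambda p:(N.T@(p-pos)).round(4)
print(N.round(3))
zt=pos[2]+.029
for n,a in dict(wo=(310,150,zt),wi=(332,150,zt),wo2=(311,230,zt),wi2=(333,230,zt),nose=(597,150,zt-.032),nose2=(570,320,zt-.032)).items(): X=wray(*a,pos,q);print(n,X.round(4),tl(X))
for n,a in dict(deck=(467,117,.012),deck2=(467,117,.03),roof=(530,118,.04),).items(): X=wray(*a,pos,q);print(n,X.round(4),tl(X))
E
```

```text
[[-0.074 -0.002  0.997]
 [-0.997  0.001 -0.074]
 [-0.001 -1.    -0.002]]
wo [ 0.4402 -0.0688  0.1491] [-0.056  -0.029  -0.0051]
wi [ 0.4488 -0.0695  0.1491] [-0.056  -0.029   0.0035]
wo2 [ 0.4378 -0.1022  0.1491] [-0.0226 -0.029  -0.005 ]
wi2 [ 0.447  -0.1029  0.1491] [-0.0226 -0.029   0.0042]
nose [ 0.5796 -0.0829  0.1171] [-0.0524  0.0028  0.135 ]
nose2 [ 0.5781 -0.1793  0.1171] [0.0439 0.0027 0.1407]
deck [ 0.5613 -0.067   0.012 ] [-0.0668  0.108   0.1158]
deck2 [ 0.5534 -0.0662  0.03  ] [-0.067   0.09    0.1078]
roof [ 0.5939 -0.0698  0.04  ] [-0.0664  0.0799  0.1484]
```

View pics/w8c.png

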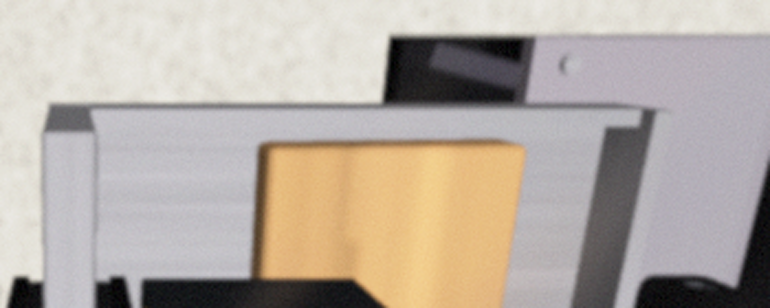

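```bash
python3 -m crank '[[[0,0,0,0.007,0,0,5],[0,0,0,0,0.03,0,5],[0,0,0,0,0.03,0,5],[0,0,0,0,0.02,0,5],[0,0,0,0,0,0,5]]]'
python3 - <<'E'
from rig import robot
import cv2,numpy as np
o=robot.get_obs();c=robot.camera("wrist");d=robot.camera("side")
cv2.imwrite("pics/w9.png",np.vstack([c["img"][:280,:,::-1],cv2.resize(d["img"][190:270,330:490,::-1],(640,320),interpolation=2)]))
print(o["position"].tolist(),o["tool_rot"].tolist(),o["ft_force"],o["moment"])
E
```

```text
time: 18.12
position: [0.4397, -0.1292, 0.0397]
tool_rot: [-0.482, 0.519, -0.516, 0.481]
ft_force: [0.6, 0.8, -1.8]
grip_width: 0.0094
[0.4397001729186123, -0.12916231840285505, 0.03966132533475181] [-0.48226084379586237, 0.5192729938919632, -0.5158998867604874, 0.4812767843936545] [ 0.56098656  0.75911114 -1.76467943] [-0.10250072  0.16927989  0.00055807]
```

View pics/w9.png

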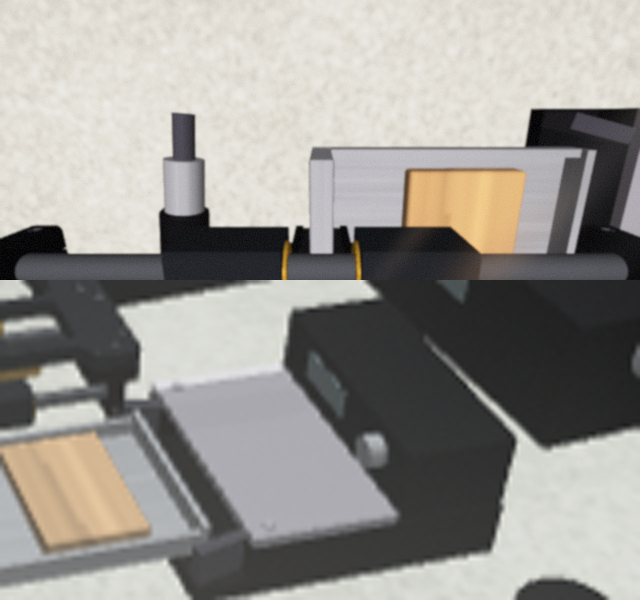

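```bash
cat >> h.py <<'E'
Ks=np.array([[418.57427331,0,314.563407],[0,418.57427331,202.208442],[0,0,1]])
Rs=np.array([[0.94315948,-0.33203924,0.0141468],[-0.17192766,-0.52390522,-0.83424469],[0.28441355,0.78439356,-0.55121291]])
ts=np.array([-0.4585523,0.12973166,0.91458441])
E
python3 - <<'E'
from h import *
import cv2
im=cv2.imread("pics/w9.png")
cv2.imwrite("pics/w9c.png",np.vstack([cv2.resize(im[100:170,540:640],(800,560),interpolation=2)]))
cv2.imwrite("pics/w9d.png",cv2.resize(im[360:600,60:300],(600,600),interpolation=2))
pos=np.array([0.4397,-0.12916,0.03966]);q=[-0.4815,0.5188,-0.5170,0.4810]
N=Rn.from_quat(q).as_matrix();tl=lambda p:(N.T@(p-pos)).round(4)
for n,a in dict(deck=(530,109,.012),deckhi=(530,109,.034),roof=(628,110,.04),nose=(594,151,.037),wall=(310,149,.0687),side=(335,148,.033),side2=(570,148.5,.033)).items(): print(n,tl(wray(*a,pos,q)))
E
```

```text
deck [-0.0721  0.0275  0.1144]
deckhi [-0.0719  0.0055  0.1005]
roof [-0.0713 -0.0006  0.1425]
nose [-0.0519  0.0024  0.1333]
wall [-0.0564 -0.029  -0.0051]
side [-0.053   0.0067  0.0062]
side2 [-0.0527  0.0064  0.1244]
```

View pics/w9c.png

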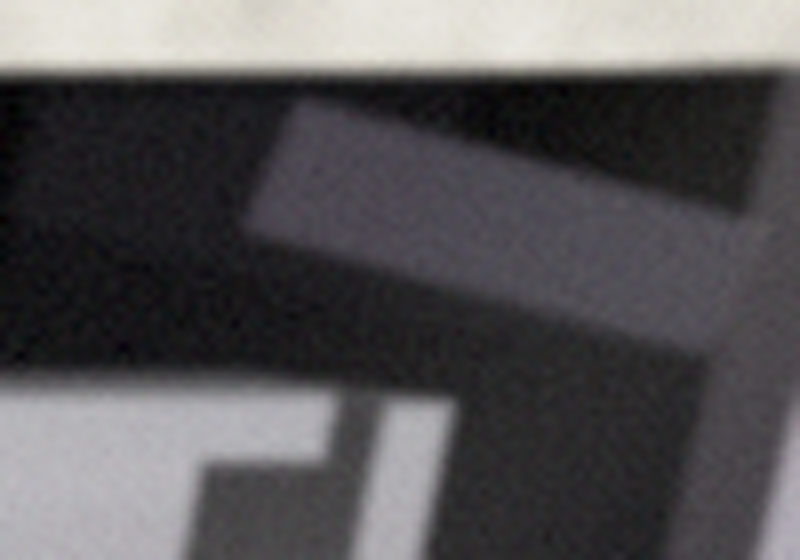

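View pics/w9d.png

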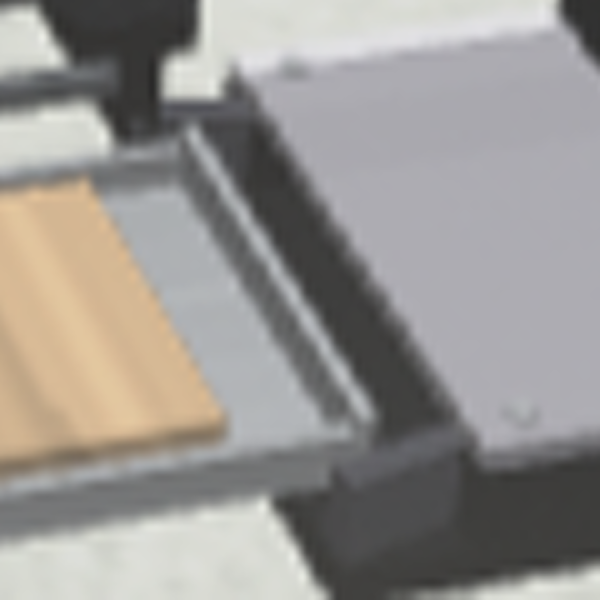

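```bash
python3 - <<'E'
from h import *
pos=np.array([0.4397,-0.12916,0.03966]);q=[-0.4815,0.5188,-0.5170,0.4810]
N=Rn.from_quat(q).as_matrix();tl=lambda p:(N.T@(p-pos)).round(4)
print("guide in mouth",tl(wray(628.75,143.75,.034,pos,q)),tl(wray(628.75,143.75,.026,pos,q)))
def s(x,y,z):
    px=60+(x+.5)/2.5-.5; py=360+(y+.5)/2.5-.5-280
    return ray(330+(px+.5)/4-.5,190+(py+.5)/4-.5,z,Ks,Rs,ts)
for n,a in dict(n1=(187,127,.037),n2=(375,415,.037),r1=(238,72,.04),r2=(470,445,.04)).items(): X=s(*a);print(n,X.round(4),tl(X))
E
```

```text
guide in mouth [-0.0552  0.0054  0.1523] [-0.0544  0.0134  0.1599]
n1 [ 0.5755 -0.0904  0.037 ] [-0.0486  0.0024  0.1326]
n2 [ 0.5696 -0.1987  0.037 ] [0.0599 0.0023 0.1346]
r1 [ 0.5946 -0.0776  0.04  ] [-0.0628 -0.0006  0.1507]
r2 [ 0.5823 -0.2171  0.04  ] [ 0.0772 -0.0008  0.1487]
```

```bash
python3 -m crank '[[[0,0,0,0.001,0.003,0,5],[0,0,0,0,0.002,0,5],[0,0,0,0,0.001,0,5],[0,0,0,0,0,0,5],[0,0,0,0,0,0,5]]]'
python3 -m crank '[[[0,0,0,0,0.0005,0,5],[0,0,0,0,0,0,5],[0,0,0,0,0,0,5],[0,0,0,0,0,0,5],[0,0,0,0,0,0,5]]]'
```

```text
time: 18.85
position: [0.4411, -0.1317, 0.0351]
tool_rot: [0.481, -0.518, 0.518, -0.481]
ft_force: [-0.9, -0.3, -2.7]
grip_width: 0.0094
time: 19.48
position: [0.4411, -0.1316, 0.0345]
tool_rot: [-0.482, 0.518, -0.518, 0.481]
ft_force: [0.3, -0.6, -1.3]
grip_width: 0.01
```

```bash
python3 -m crank '[[[0,0,0,0,0,0.006,5],[0,0,0,0,0,0.006,5],[0,0,0,0,0,0.006,5],[0,0,0,0,0,0.006,5],[0,0,0,0,0,0.006,5]]]'
python3 - <<'E'
from rig import robot
import cv2,numpy as np
o=robot.get_obs();c=robot.camera("wrist");d=robot.camera("side")
cv2.imwrite("pics/w10.png",np.vstack([c["img"][:280,:,::-1],cv2.resize(d["img"][190:270,330:490,::-1],(640,320),interpolation=2)]))
print(o["position"].tolist(),o["tool_rot"].tolist(),o["ft_force"],o["moment"])
E
```

```text
time: 20.1
position: [0.4715, -0.1338, 0.0345]
tool_rot: [-0.482, 0.518, -0.518, 0.482]
ft_force: [-0.5, 0.5, -2.1]
grip_width: 0.0096
[0.47145444351630544, -0.1337713062824447, 0.03452956457463223] [-0.48155774278879543, 0.517801728067544, -0.5177788007808274, 0.48154815359670283] [-0.50112389  0.51472679 -2.13249739] [-0.02076853  0.21285409  0.06394339]
```

View pics/w10.png

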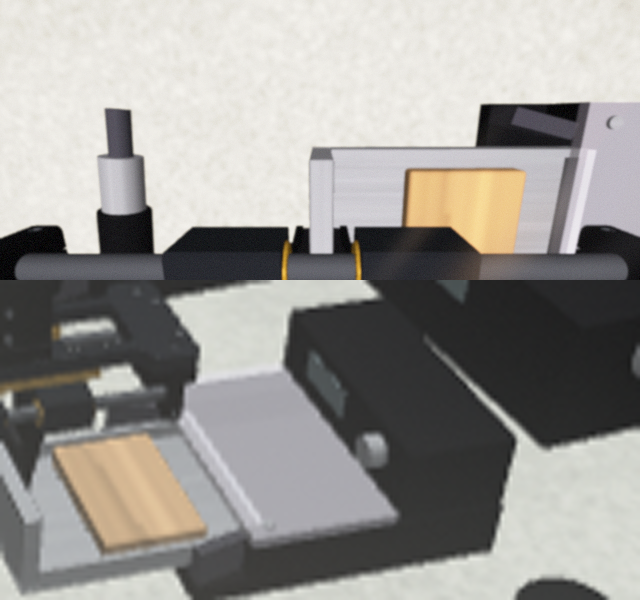

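```bash
python3 -m crank '[[[0,0,0,0,0,0.006,5],[0,0,0,0,0,0.006,5],[0,0,0,0,0,0.006,5],[0,0,0,0,0,0.006,5],[0,0,0,0,0,0.006,5]]]'
python3 - <<'E'
from rig import robot
import cv2,numpy as np
o=robot.get_obs();c=robot.camera("wrist");d=robot.camera("side")
cv2.imwrite("pics/w11.png",np.vstack([cv2.resize(c["img"][100:170,480:640,::-1],(640,280),interpolation=2),cv2.resize(d["img"][190:270,330:490,::-1],(640,320),interpolation=2)]))
print(o["position"].tolist(),o["tool_rot"].tolist(),o["ft_force"],o["moment"])
E
```

```text
time: 20.82
position: [0.5012, -0.1359, 0.0345]
tool_rot: [-0.482, 0.518, -0.518, 0.481]
ft_force: [-0.5, 1.2, -2.9]
grip_width: 0.0099
[0.5012362329166059, -0.1359115540182732, 0.034501535873274036] [-0.48152056373409596, 0.5179429144567396, -0.5177378466747944, 0.481477524071274] [-0.45877233  1.2107475  -2.90820278] [0.03791018 0.14928022 0.04048932]
```

View pics/w11.png

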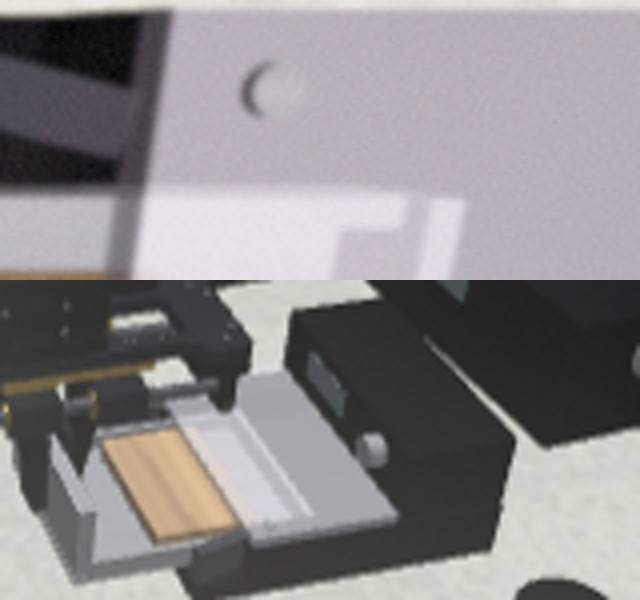

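```bash
python3 -m crank '[[[0,0,0,-0.0007,0,0.008,5],[0,0,0,0,0,0.008,5],[0,0,0,0,0,0.008,5],[0,0,0,0,0,0.008,5],[0,0,0,0,0,0.008,5]]]'
python3 - <<'E'
from rig import robot
import cv2,numpy as np
o=robot.get_obs();c=robot.camera("wrist");d=robot.camera("side")
cv2.imwrite("pics/w12.png",np.vstack([c["img"][:280,:,::-1],cv2.resize(d["img"][190:270,330:490,::-1],(640,320),interpolation=2)]))
print(o["position"].tolist(),o["tool_rot"].tolist(),o["ft_force"],o["moment"])
E
```

```text
time: 21.55
position: [0.5415, -0.1383, 0.0345]
tool_rot: [0.482, -0.518, 0.518, -0.482]
ft_force: [-1.0, -0.0, -1.5]
grip_width: 0.0099
[0.541464221457957, -0.13826397176321883, 0.03453846491227037] [0.48150494062027455, -0.5177919135476429, 0.5178751882995875, -0.48150785639136046] [-0.97587569 -0.00568137 -1.52241787] [-0.05363097  0.14344161 -0.00554581]
```

View pics/w12.png

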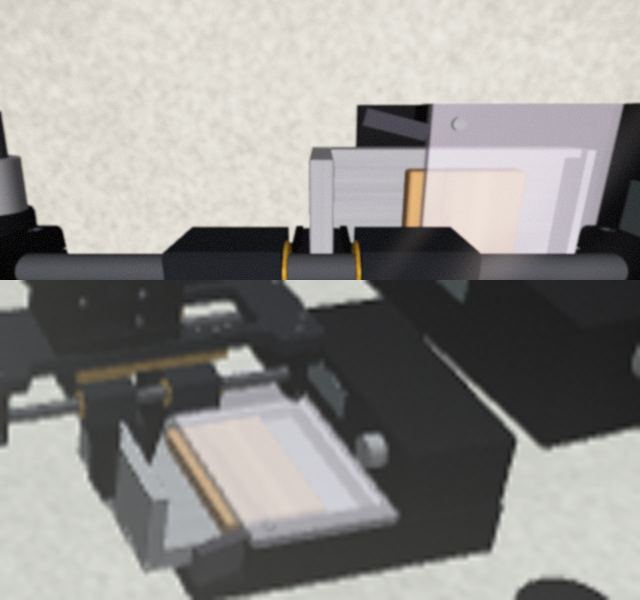

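```bash
python3 -m crank '[[[0,0,0,0,0,0.006,5],[0,0,0,0,0,0.006,5],[0,0,0,0,0.0007,0,5],[0,0,0,0,0.0006,0,5],[0,0,0,0,0,0,5]]]'
```

```text
time: 22.28
position: [0.5526, -0.139, 0.0332]
tool_rot: [-0.482, 0.518, -0.518, 0.481]
ft_force: [-0.7, 0.6, -1.7]
grip_width: 0.01
```

```bash
python3 -m crank '[[[0,0,0,0,0.0006,0,5],[0,0,0,0,0,0,5],[0,0,0,0,0,0,28],[0,0,0,0,0,0,28],[0,0,0,0,0,0,28]]]'
python3 -m crank '[[[0,0,0,0,-0.03,0,28],[0,0,0,0,-0.04,0,28],[0,0,0,0,-0.01,-0.04,28],[0,0,0,0,0,-0.03,0],[0,0,0,0,0,0,0]]]'
python3 - <<'E'
from rig import robot
import cv2,numpy as np
o=robot.get_obs();c=robot.camera("wrist");d=robot.camera("side")
cv2.imwrite("pics/w13.png",np.vstack([c["img"][:280,:,::-1],cv2.resize(d["img"][190:270,330:490,::-1],(640,320),interpolation=2)]))
print(o["position"].tolist(),o["tool_rot"].tolist(),o["ft_force"],o["moment"])
E
```

```text
time: 22.9
position: [0.5531, -0.1392, 0.0326]
tool_rot: [0.481, -0.518, 0.518, -0.482]
ft_force: [0.3, -0.1, -0.3]
grip_width: 0.0233
time: 23.52
position: [0.4807, -0.1331, 0.1128]
tool_rot: [-0.482, 0.519, -0.517, 0.481]
ft_force: [0.6, 0.0, 0.5]
grip_width: 0.0114
[0.4806820363420793, -0.13311926257802514, 0.11275484874317324] [-0.4816103034902698, 0.5189722909058939, -0.5171004444932014, 0.4809640393510015] [0.60839816 0.01480698 0.54921419] [-0.07594913  0.02700105  0.02115117]
```

View pics/w13.png

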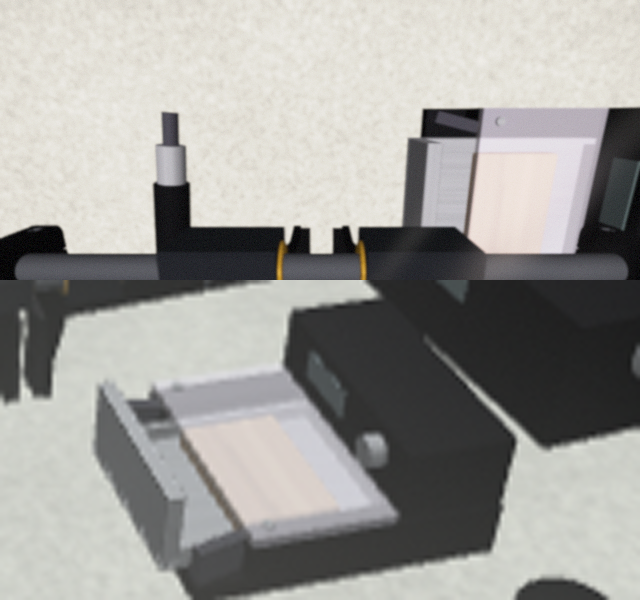

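```bash
python3 -m crank '[[[0,0,0,0,0.04,0,0],[0,0,0,0,0.038,0,0],[6,0,0,0,0,0,0],[0,0,0,0,0,0,0],[0,0,0,0,0,0,0]]]' 30
python3 -m crank '[[[0,0,0,0,0.0021,0.02,0],[0,0,0,0,0.0016,0.015,0],[0,0,0,0,0.0005,0.005,0],[0,0,0,0,0.0004,0.004,0],[0,0,0,0,0,0,0]]]'
```

```text
time: 24.25
position: [0.4848, -0.1348, 0.0349]
tool_rot: [0.456, -0.489, 0.545, -0.506]
ft_force: [0.4, 0.1, -0.1]
grip_width: 0.0005
time: 24.88
position: [0.527, -0.1371, 0.0347]
tool_rot: [0.456, -0.49, 0.544, -0.506]
ft_force: [-0.7, 0.0, -0.1]
grip_width: 0.0008
```

```bash
python3 -m crank '[[[0,0,0,0,0.0003,0.003,0],[0,0,0,0,0.0003,0.003,0],[0,0,0,0,0.0003,0.003,0],[0,0,0,0,0.0003,0.003,0],[0,0,0,0,0.0003,0.003,0]]]'
python3 - <<'E'
from rig import robot
import cv2,numpy as np
o=robot.get_obs();d=robot.camera("side")
cv2.imwrite("pics/w14.png",cv2.resize(d["img"][180:280,310:470,::-1],(800,500),interpolation=2))
print(o["position"].tolist(),o["tool_rot"].tolist(),o["ft_force"],o["moment"])
E
```

```text
time: 25.5
position: [0.5416, -0.1379, 0.0346]
tool_rot: [0.456, -0.491, 0.544, -0.506]
ft_force: [-1.6, -1.1, 1.1]
grip_width: 0.0007
[0.5415841384903799, -0.13793897655984388, 0.03464025534205176] [0.45593729438002456, -0.4906128744183187, 0.5436255699013759, -0.5058571248858935] [-1.57375417 -1.05208598  1.11528487] [-0.09769872  0.39802287 -0.02108179]
```

View pics/w14.png

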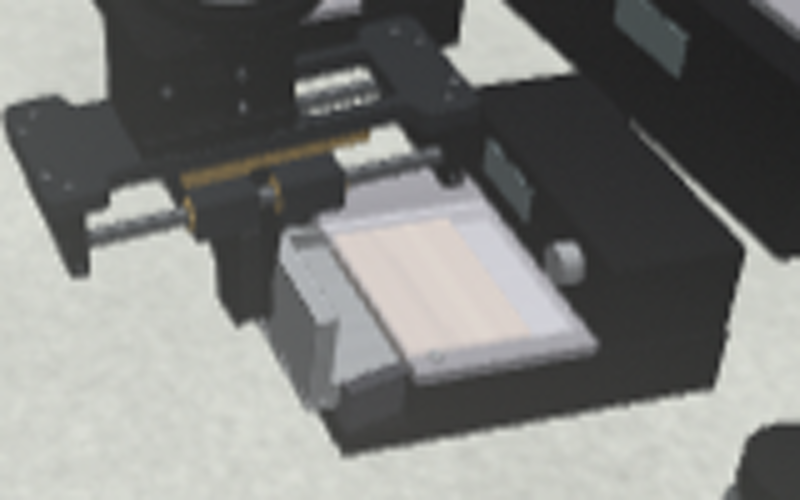

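```bash
python3 -m crank '[[[0,0,0,0,0.0003,0.003,0],[0,0,0,0,0.0003,0.003,0],[0,0,0,0,0.0003,0.003,0],[0,0,0,0,0.0002,0.002,0],[0,0,0,0,0.0002,0.002,0]]]'
python3 -m crank '[[[0,0,0,0,0.0002,0.0015,0],[0,0,0,0,0.0001,0.0015,0],[0,0,0,0,0.0002,0.0015,0],[0,0,0,0,0.0001,0.0015,0],[0,0,0,0,0.0001,0.001,0]]]'
```

```text
time: 26.18
position: [0.5553, -0.1392, 0.0348]
tool_rot: [0.456, -0.49, 0.544, -0.506]
ft_force: [-1.6, -0.1, -1.4]
grip_width: 0.0004
time: 26.8
position: [0.561, -0.1396, 0.0347]
tool_rot: [0.456, -0.491, 0.543, -0.506]
ft_force: [-6.8, -1.7, 2.8]
grip_width: 0.0004
```

```bash
python3 -m crank '[[[0,0,0,0,0.0001,0.001,0],[0,0,0,0,0.0001,0.001,0],[0,0,0,0,0.0001,0.001,0],[0,0,0,0,0.0001,0.001,0],[0,0,0,0,0.0001,0.001,0]]]'
python3 - <<'E'
from rig import robot
import cv2,numpy as np
o=robot.get_obs();d=robot.camera("side")
cv2.imwrite("pics/w15.png",cv2.resize(d["img"][180:280,310:470,::-1],(800,500),interpolation=2))
print(o["position"].tolist(),o["tool_rot"].tolist(),o["ft_force"],o["moment"])
E
```

```text
time: 27.42
position: [0.5648, -0.1393, 0.0347]
tool_rot: [0.457, -0.492, 0.543, -0.505]
ft_force: [-7.0, -0.2, 4.6]
grip_width: 0.0003
[0.5648041840484676, -0.1392994743178957, 0.03474618237763115] [0.456624467214021, -0.4916836302413591, 0.5425166167534542, -0.5053879937637771] [-7.00519712 -0.23560435  4.64564569] [-0.16713194  1.17404516 -0.06121877]
```

View pics/w15.png

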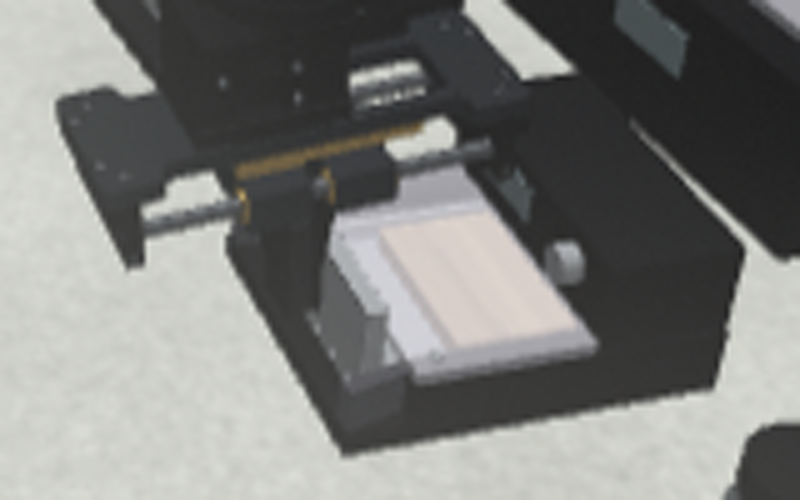

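```bash
python3 -m crank '[[[0,0,0,0,0,0.001,0],[0,0,0,0,0,0.001,0],[0,0,0,0,0,0.001,0],[0,0,0,0,0,0.001,0],[0,0,0,0,0,0,0]]]'
```

```text
time: 28.1
position: [0.5708, -0.1403, 0.035]
tool_rot: [0.456, -0.49, 0.544, -0.506]
ft_force: [-3.3, -1.0, -0.7]
grip_width: 0.0001
```

```bash
python3 -m crank '[[[0,0,0,0,0,0.001,0],[0,0,0,0,0,0.0005,0],[0,0,0,0,0,0,0],[0,0,0,0,0,0,0],[0,0,0,0,0,0,0]]]'
```

```text
time: 28.72
position: [0.5714, -0.1403, 0.035]
tool_rot: [0.456, -0.491, 0.543, -0.506]
ft_force: [-5.1, -1.0, -0.6]
grip_width: 0.0007
```

```bash
python3 -m crank '[[[0,0,0,0,0,0.001,0],[0,0,0,0,0,0.001,0],[0,0,0,0,0,0,0],[0,0,0,0,0,0,0],[0,0,0,0,0,0,0]]]'
python3 - <<'E'
from rig import robot
import cv2,numpy as np
o=robot.get_obs();d=robot.camera("side");c=robot.camera("wrist")
cv2.imwrite("pics/w16.png",cv2.resize(d["img"][180:280,310:470,::-1],(800,500),interpolation=2))
cv2.imwrite("pics/w16w.png",c["img"][:,:,::-1])
print(o["position"].tolist(),o["tool_rot"].tolist(),o["ft_force"],o["moment"])
E
```

```text
time: 29.35
position: [0.5716, -0.1402, 0.0349]
tool_rot: [0.457, -0.492, 0.542, -0.505]
ft_force: [-8.6, -2.7, -0.3]
grip_width: 0.0003
[0.5715944215784374, -0.14016035994261358, 0.03486255755708586] [0.4572172951005384, -0.4919563844882417, 0.5420646665179601, -0.5050714386450469] [-8.64918382 -2.67392778 -0.3284764 ] [-0.5516818   1.65786993 -0.09194207]
```

View pics/w16.png

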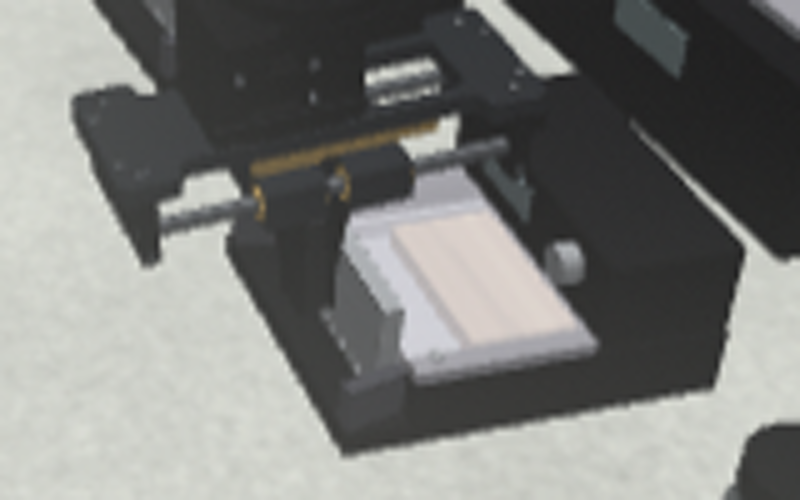

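View pics/w16w.png

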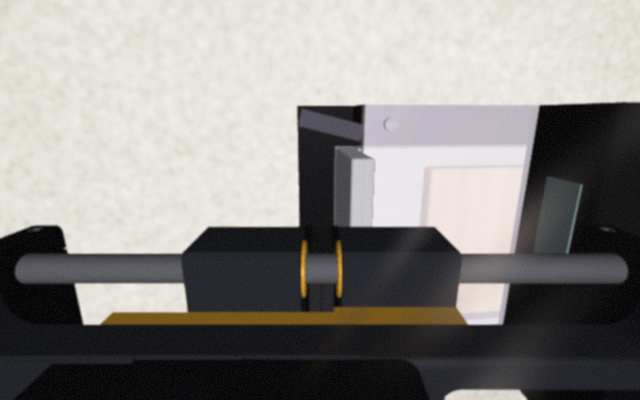

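```bash
python3 -m crank '[[[0,0,0,0,0,0.001,0],[0,0,0,0,0,0.001,0],[0,0,0,0,0,0.001,0],[0,0,0,0,0,0,0],[0,0,0,0,0,0,0]]]'
```

```text
time: 30.08
position: [0.5716, -0.14, 0.0348]
tool_rot: [0.459, -0.494, 0.54, -0.504]
ft_force: [-15.8, -4.9, 4.3]
grip_width: 0.0008
```

```bash
python3 -m crank '[[[0,0,0,0,0,-0.006,0],[0,0,0,0,-0.001,-0.02,0],[0,0,0,0,-0.04,-0.02,0],[0,0,0,0,-0.06,0,0],[-6,0,0,0,-0.06,-0.03,0]]]'
python3 -m crank '[[[0,0,0,-0.05,0,-0.03,0],[0,0,0,-0.06,0,-0.03,0],[0,0,0,-0.06,0,0,0],[0,0,0,-0.05,0,0,0],[0,0,0,0,0,0,0]]]'
python3 - <<'E'
from rig import robot
import cv2,numpy as np
o=robot.get_obs();d=robot.camera("side");c=robot.camera("top")
cv2.imwrite("pics/f_s.png",d["img"][:,:,::-1]);cv2.imwrite("pics/f_t.png",c["img"][:,:,::-1])
cv2.imwrite("pics/fin.png",np.hstack([cv2.resize(d["img"][190:290,340:440,::-1],(400,400),interpolation=2),cv2.resize(c["img"][105:205,350:450,::-1],(400,400),interpolation=2)]))
print(o["position"].tolist(),o["ft_force"])
E
```

```text
time: 30.7
position: [0.4899, -0.1354, 0.1871]
tool_rot: [0.481, -0.516, 0.52, -0.482]
ft_force: [0.3, 0.3, -0.2]
grip_width: 0.0005
time: 31.32
position: [0.4481, 0.0884, 0.1854]
tool_rot: [0.481, -0.515, 0.518, -0.485]
ft_force: [-0.1, -0.3, 0.1]
grip_width: 0.0004
[0.4481389484731731, 0.08843402302267593, 0.18542795542139434] [-0.14652108 -0.26742029  0.11660181]
```

View pics/fin.png

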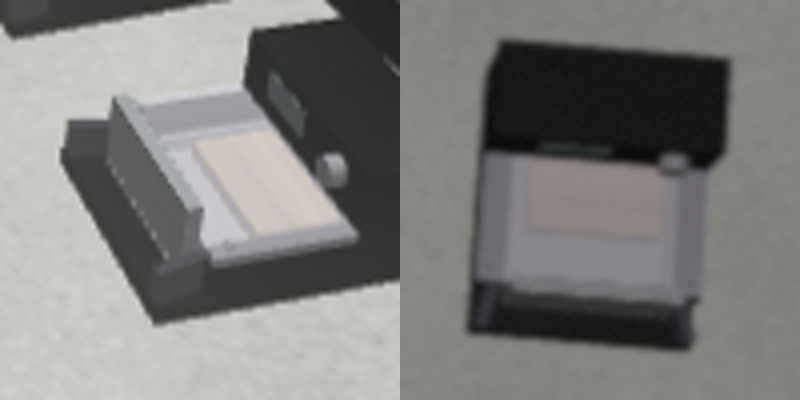

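View pics/f_t.png

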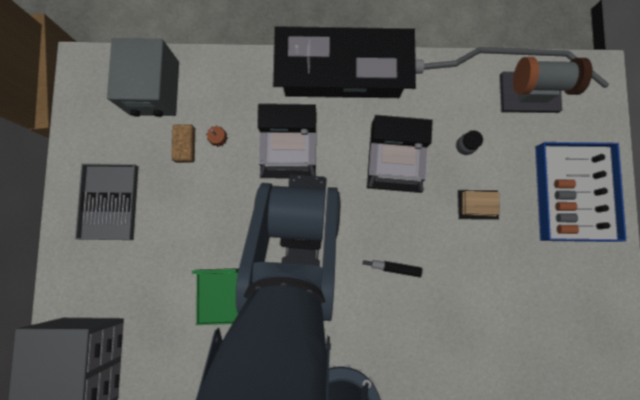

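View pics/f_s.png

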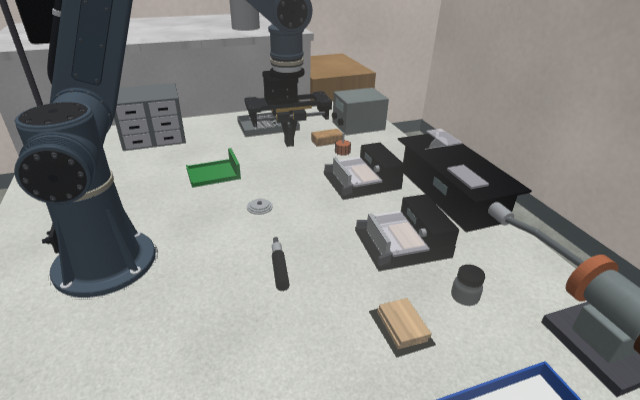

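```bash
python3 - <<'E'
import cv2,numpy as np
d=cv2.imread("pics/f_s.png");c=cv2.imread("pics/f_t.png")
f=lambda i,s:cv2.resize(i,s,interpolation=2)
cv2.imwrite("pics/z.png",np.vstack([np.hstack([f(d[200:250,355:405],(400,300)),f(d[150:200,320:370],(400,300))]),np.hstack([f(c[160:195,365:430],(400,300)),f(c[150:185,255:320],(400,300))])]))
E
```

```text
(no output)
```

View pics/z.png

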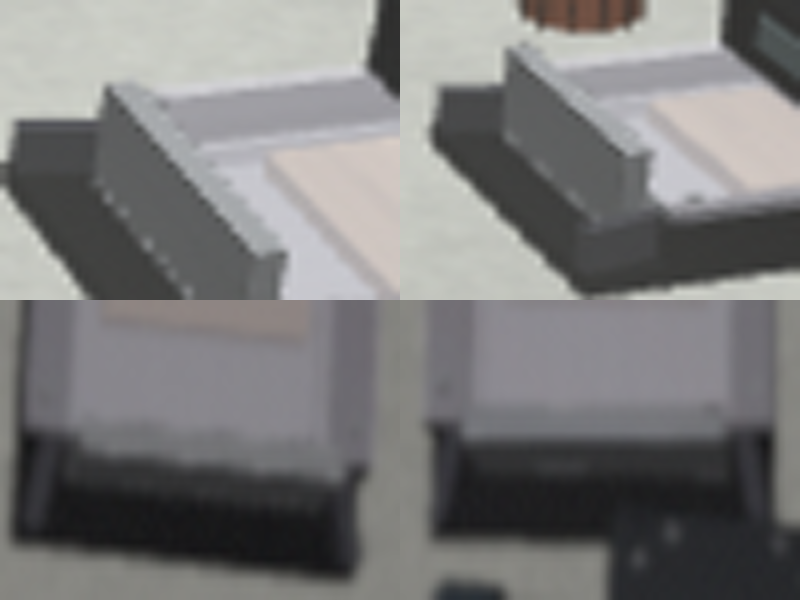

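```bash
python3 - <<'E'
from rig import robot
print(robot.hand_in(),robot.get_obs()["time"])
E
```

```text
the job is handed in; nothing more can be done
the job is handed in; nothing more can be done
```

The tray, with the top blank lying flat in it, is in the empty bay and appears fully home. I let go of it and handed the job in at about 31.5 s, with the arm clear of everything.

**What I did**
- I gripped the top blank across its 60 mm, set it in the grey tray, then carried the tray by its tall wall to the bay.
- I slid the tray part way in, released it, and pushed the outside of the wall with closed, slightly tilted fingers.
- It met the stop plate at about 7 N. I kept pushing gently until it stopped.

**Last checks**
- **Stop:** at the end the commanded pose went 5 mm further, but the fingertips moved only about 0.2 mm. The force rose to about 16 N (5 N of it sideways), which is a hard stop and within the 8–20 N range.
- **Position:** in the final side and top pictures the tall wall stands against the roof edge, parallel to it. It matches the wall in the full bay, though the pictures only show this to about 2 mm.
- **The rest of the bench:** in the final pictures the blank is flat in the tray, the other two are on their pad, and everything the arm does not hide looks unmoved. The discs are hidden in the top view but visible in the side one.

**Disagreements:** the cameras differed by up to 5 mm on the tray's position, and the measured arm position varied by 1–3 mm. I therefore lined up the blank and the tray by what each close-up view showed relative to the gripper.

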